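# Find the blind hole of a die-pin sleeve and hold it hole-up

## Robot

A 6-joint arm with a two-finger parallel gripper is mounted at the origin on a cart in front of the work surface, level with it; the furniture and walls round the work are solid. World frame = base frame: x ahead of the robot, y to its left, z up, the work surface at z = 0. Lengths are in m, angles in rad, forces in N, time in s.
With the tool pointing down it reaches from about 0.35 to 0.975 m from the base axis. Payload 4.9 kg.
Tool frame: the origin (TCP) lies midway between the tips of the shut fingers; the grasp point (between the pads) lies 19 mm behind it; z points along the fingers, y is the line along which they close (so a half turn about z gives the same grasp; the last joint's range is limited). The gripper opens to 85 mm and grips with 20 to 120 N. Pads are 22 mm wide; open, the fingers measure 114 mm over their backs; the gripper's body (76 mm by 85 mm) begins 54 mm behind the grasp point. The pads swing forward as they close: fully open they stand 13 mm farther back than shut.
Start: joints at [-1.361, 0.053, 1.613, -0, 1.476, -0.119], TCP at [0.202, -0.592, 0.231] pointing down, gripper open.
Joint ranges: [-3.01, 3.01], [-1.01, 2.22], [0.06, 2.58], [-1.02, 4.17], [0.09, 2.62], [-3.14, 3.14]. Speed limits (rad/s): [2.57, 2.57, 3.14, 3.14, 3.14, 3.14].

## Interface

Orientations are given as a rotation vector (axis times angle).
In Python, from station import ctrl gives the robot as it stands.
- The arm moves only by the tool step_arm, never from a script. Its argument "targets" is a list of rows, each an object with "travel": the shift along the world's x, y, z as a fraction of full scale, a list of three; "angular": the turn, a rotation vector about the world's x, y, z as a fraction of full scale, a list of three; "gripper": the opening, from 0 (shut) to 1 (fully open). In form: [{"travel": [x, y, z], "angular": [rx, ry, rz], "gripper": gripper}, ...]. A call has 1 to 10 rows; each row is the pose to reach, as a shift and turn from the pose commanded when the call began; what a row does not reach only later rows make up. Full scale, the value 1, is 0.6 m for a shift and pi/4 rad for a turn. A row lasts 1/10 s, in which the tool goes at most 50 mm and 8.59 degrees, less where a joint would pass 70% of its speed; a pose out of reach is approached as far as the arm can. A call with a number of a shift or a turn outside -1 to 1 is refused whole. A call with a gripper value outside its range is refused whole. The fingers move at their own pace and stop on an object; "squeeze" is the grip in N (left out, the last holds). Time passes only in rows, so rows that repeat a pose let the fingers close. It gives the time, the measured TCP pose, the force, the opening and the grip force at its end, in the units of the state.
- ctrl.get_obs(): the state, without advancing time (a new reading comes with each control period).
- ctrl.get_image(name): name is "scene" or "top" or "wrist"; returns a dict with "img" (420x560x3 uint8, red, green, blue), "fx", "fy", "cx", "cy" (pixels), "D" ([k1, k2, p1, p2, k3] as OpenCV has them; the pictures are not rectified), "rvec" (rotation vector, rad) and "tvec" (3), from world to camera coordinates, as OpenCV has them. Camera axes: x right, y down, z forward; pixel columns grow to the right and rows downward; lengths in m; the calibration is good to about 2 mm. A picture is of the moment at which its call begins. There is no depth.
- ctrl.finish_job(): hands the job in; it is judged then, once.
The state is a dict: "t": time; "q": joint angles; "dq": joint speeds; "effort": joint torques, N m; "tool_pos": TCP position; "tool_rot": TCP orientation; "contact_force": force on the tool from outside, world axes, zero at the start; "wrist_torque": the same for the moment, N m; "opening": finger opening in m; "grip_force": force on a finger pad.
Only numpy, scipy, OpenCV 4.12 (cv2) and the standard library are available. Lean on these libraries where they do the work, as an engineer would, in place of code of your own. Each camera call takes 0.05 s, during which the arm holds its last target. There are 200 camera calls.

## Task

The brass-ended sleeve lying on its side has a deep blind hole in one end only; the other end has just a shallow recess that looks much alike. Feel for the deep hole by sliding an end onto the level pin of the blue-based feeler stand until the pin is nearly at the bottom of the hole, then take the sleeve off, turn it so that the deep hole points straight up, and finish while still holding it in the gripper, hole-up and still, about 20 cm above the worktop, for the technician to drop a die pin in. Leave the plaster model, the yellow-lidded wax jar and the castings where they stand.

Things in the scene. Friction and masses are not known exactly. Their poses are not given: they have to be found in the camera images.
- sleeve: Loose square bar, 36 x 36 mm across flats, 44 mm long, about 140 g, aluminium with 10 mm brass ends, lying on a flat on the worktop. Origin at its middle. x runs along its length, out of the deep-hole end, level at the start in any direction; y, z square to the flats. Round 16 mm hole on the axis at both ends: 18 mm deep at +x (blind), only 4 mm at -x.
- deep_mouth (a point): Centre of the mouth of the deep hole, on the sleeve's axis, 22 mm from the sleeve's origin along its +x; same axes as the sleeve.
- feeler_stand: Fixed. Blue base 80 x 60 x 10 mm (x from -28 to +52 mm), dark post 16 x 22 mm, 61 mm high, over the origin (on the worktop). A level steel pin, 8.4 mm thick, round tip, sticks out of the post along the stand's -x at 50 mm height, through a collar 15 mm wide, 4 mm long; 34 mm are free. It stands at the right, the pin pointing roughly to +y.
- pin_tip (a point): Tip of the feeler pin, 46 mm from the post's middle along the stand's -x, 50 mm above the worktop; same axes as the stand.
- model_upper: Cream plaster tooth model, 55 x 63 x 21 mm, loose, origin at its underside. Bystander.
- wax_jar_yellow: Wax jar with yellow lid, 45 mm in diameter, 42 mm high, loose, origin at its underside. Bystander.
- castings: Gold-coloured plate with castings, 30 x 36 x 9 mm, loose, origin at its underside. Bystander.
Not all that is in view belongs to the job. What is shaped like the sleeve but red is not meant.

How it is judged:
On the way:
1. the feeler pin's tip stands at least 12 mm deep in the deep hole (x of pin_tip in the frame of deep_mouth between -0.022 and -0.012 m and y of pin_tip in the frame of deep_mouth between -0.008 and 0.008 m and z of pin_tip in the frame of deep_mouth between -0.008 and 0.008 m), for 0.1 s.
At the end, for the whole second after the job is handed in: Only the gripper holds the sleeve (over 2 N), its middle over 0.15 m above the worktop, the deep hole pointing up within 0.2 rad, at rest (under 0.03 m/s) and clear of the stand; model, wax jar and castings within 30 mm of their starts (angle between sleeve's own x axis and vertical below 0.2 rad and height (world z) of sleeve above 0.15 m and contact force between the fingers and sleeve above 2 N and contact force between sleeve and feeler_stand below 0.1 N and linear speed of sleeve below 0.03 m/s and distance of each of model_upper, wax_jar_yellow, castings from where it was at the start of the episode below 0.03 m); the arm keeps its last pose, push and grip.
It fails at once if a bystander is pushed by more than 30 mm (distance of any of model_upper, wax_jar_yellow, castings from where it was at the start of the episode above 0.03 m).
It also fails if it takes over 61 s, if anything falls off the work surface, if the arm or the gripper's body presses on something with over 40 N, if the wrist force passes 120 N, or if a joint passes its speed limit or range.

## Working session

There is one attempt and no reset: what is moved stays moved. The work goes in short steps, Python scripts to look and compute and a tool call to move; the robot and the scene stay as the last step left them, time stands still between calls to the robot, and variables do not carry over. Pictures are saved under pics/ and viewed, at most 10 in all, crops included, and the job is handed in when it is done.

Besides the shell and the picture viewer there is one more tool, called after ">>>" by a JSON object that holds its "name" and its "arguments", one argument or row to a line. step_arm: Moves the arm, as the interface text tells. Its arguments: {"type":"object","properties":{"targets":{"type":"array"},"squeeze":{"type":"number"}},"required":["targets"]}

```bash
mkdir -p pics; cat > h.py <<'E'
import numpy as np, cv2
from scipy.spatial.transform import Rotation as R
from station import ctrl
def shot(name,fn,crop=None,s=1):
    d=ctrl.get_image(name); np.savez('pics/'+fn+'.npz',**d)
    im=d['img'][:,:,::-1]
    if crop: im=im[crop[1]:crop[3],crop[0]:crop[2]]
    im=cv2.resize(np.ascontiguousarray(im),None,fx=s,fy=s,interpolation=cv2.INTER_CUBIC)
    cv2.imwrite('pics/'+fn+'.png',im); return d
def ray(d,u,v):
    K=np.array([[d['fx'],0,d['cx']],[0,d['fy'],d['cy']],[0,0,1]],float)
    p=cv2.undistortPoints(np.array([[[u,v]]],float),K,np.array(d['D'],float))[0,0]
    Rm=R.from_rotvec(np.ravel(d['rvec'])).as_matrix()
    return -Rm.T@np.ravel(d['tvec']), Rm.T@np.array([p[0],p[1],1])
def onz(d,u,v,z):
    c,r=ray(d,u,v); return c+r*(z-c[2])/r[2]
def proj(d,P):
    K=np.array([[d['fx'],0,d['cx']],[0,d['fy'],d['cy']],[0,0,1]],float)
    return cv2.projectPoints(np.array(P,float).reshape(-1,3),np.array(d['rvec'],float),np.array(d['tvec'],float),K,np.array(d['D'],float))[0][:,0]
def load(fn): return dict(np.load('pics/'+fn+'.npz'))
E
python3 - <<'E'
from h import *
for n in('top','scene'):
    d=shot(n,n+'0',s=1.4); print(n,ray(d,280,210))
print(ctrl.get_obs())
E
```

```text
top (array([ 0.50364851, -0.38822663,  1.09712365]), array([ 0.08037772,  0.04127372, -0.99613712]))
scene (array([-0.04068086, -0.0277313 ,  0.56357007]), array([ 0.73829258, -0.38663115, -0.55269282]))
{'t': 0.1, 'q': array([-1.36100151e+00,  5.32926804e-02,  1.61412446e+00,  2.17025567e-05,
        1.47600859e+00, -1.19011302e-01]), 'dq': array([ 0.00306492, -0.00183118, -0.00421243,  0.00064894, -0.00179334,
       -0.00069154]), 'effort': array([ 6.84996630e-04, -3.94904995e+01, -3.71363389e+01, -9.47134458e-05,
        3.89938185e-03,  6.81467171e-06]), 'tool_pos': array([ 0.20170469, -0.59097505,  0.23020408]), 'tool_rot': array([-3.09742521e+00, -5.13860882e-01,  9.66994295e-05]), 'contact_force': array([-0.06601658,  0.46456866, -0.3318696 ]), 'wrist_torque': array([0.04399089, 0.00571801, 0.00328288]), 'grip_force': 0.0, 'opening': 0.08556735454340678}
```

View pics/top0.png

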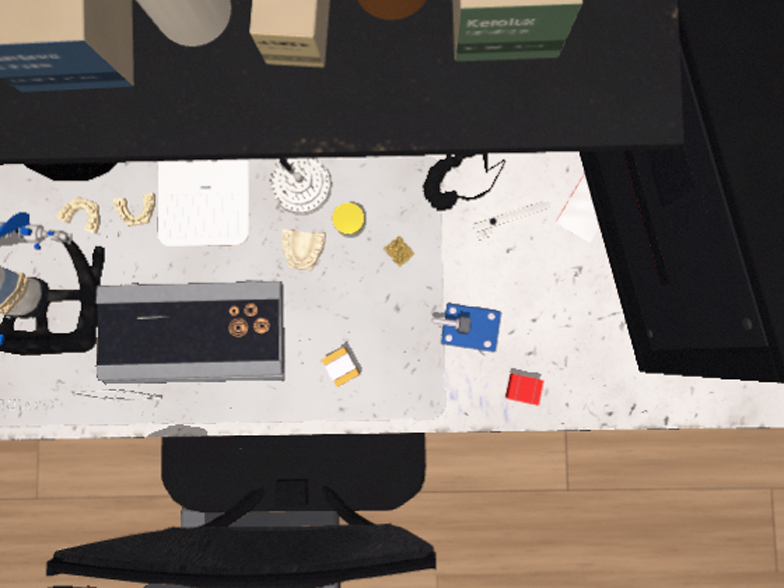

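View pics/scene0.png

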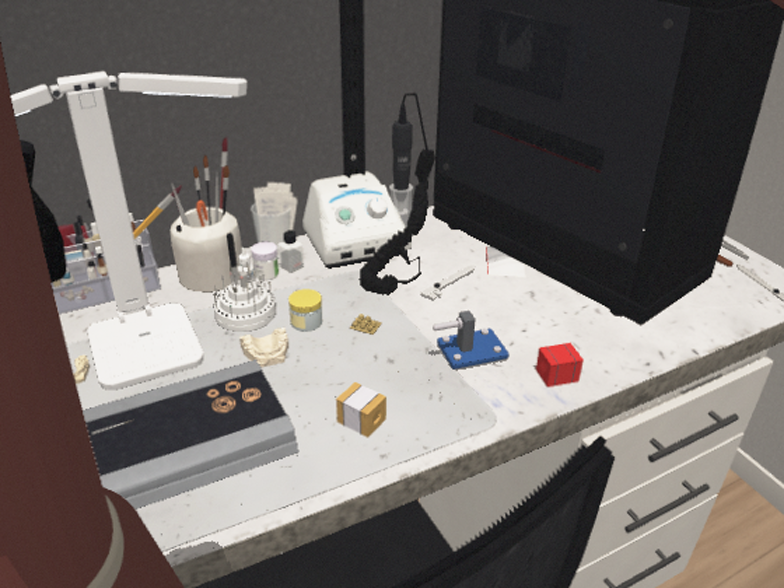

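The top view shows the sleeve at about (342,365) and the stand at (472,325), with its pin pointing left. The red decoy is at (525,388). Next I'll take enlarged crops of both views.

```bash
python3 - <<'E'
from h import *
a,b=load('top0'),load('scene0')
t=cv2.resize(a['img'][205:285,222:367,::-1],None,fx=5,fy=5,interpolation=cv2.INTER_CUBIC)
cv2.imwrite('pics/tc.png',t)
t=cv2.resize(b['img'][210:320,230:370,::-1],None,fx=5,fy=5,interpolation=cv2.INTER_CUBIC)
cv2.imwrite('pics/sc.png',t)
for u in((342,365),(472,325),(525,388),(350,218),(300,250),(398,250)): print(u,onz(a,u[0]/1.4,u[1]/1.4,0.03).round(3))
E
```

```text
(342, 365) [ 0.491 -0.272  0.03 ]
(472, 325) [ 0.543 -0.456  0.03 ]
(525, 388) [ 0.454 -0.528  0.03 ]
(350, 218) [ 0.7   -0.286  0.03 ]
(300, 250) [ 0.656 -0.213  0.03 ]
(398, 250) [ 0.653 -0.354  0.03 ]
```

View pics/tc.png

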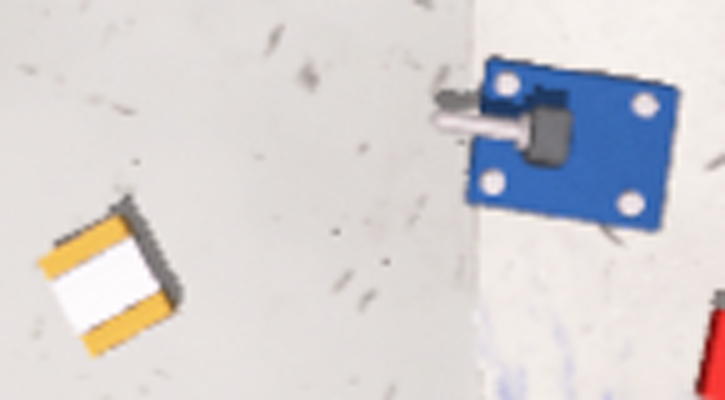

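View pics/sc.png

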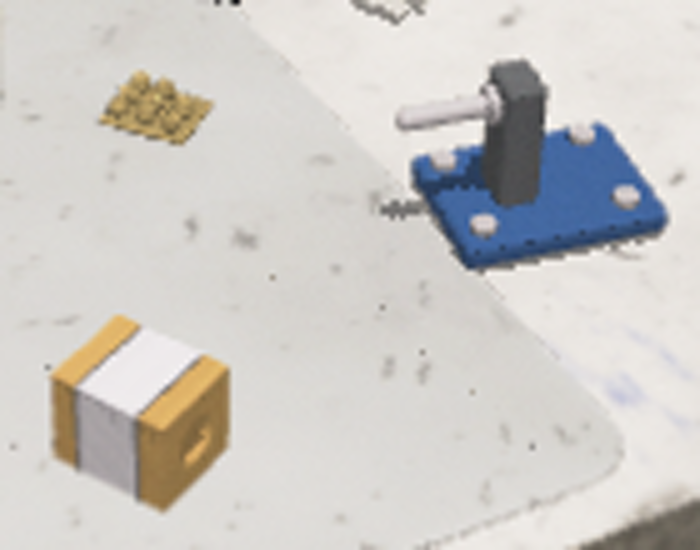

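Crop `tc` shows the sleeve's top corners at about (38,263), (124,213), (175,305) and (95,357). The base corners are (487,58), (680,90), (660,231) and (468,200), and the pin tip is (433,119). In crop `sc` one hole is visible in the sleeve's near end, and the pin tip is at (397,119).

```bash
python3 - <<'E'
from h import *
a,b=load('top0'),load('scene0')
T=lambda u,v:((u+.5)/5-.5+222,(v+.5)/5-.5+205)
S=lambda u,v:((u+.5)/5-.5+230,(v+.5)/5-.5+210)
q=np.array([onz(a,*T(*p),.036) for p in((38,263),(124,213),(175,305),(95,357))])
print('sleeve top',q.round(4),q.mean(0)); 
ax=(q[0]+q[1]-q[2]-q[3])/2; print('axis',ax,np.linalg.norm(ax),np.degrees(np.arctan2(ax[1],ax[0])))
w=(q[0]+q[3]-q[1]-q[2])/2; print(np.linalg.norm(w),np.degrees(np.arctan2(w[1],w[0])))
# scene top corners
s=np.array([onz(b,*S(*p),.036) for p in((52,377),(122,315),(230,367),(147,432))]); print('scene sleeve',s.round(4),s.mean(0))
e=np.array([onz(a,*T(*p),.01) for p in((487,58),(680,90),(660,231),(468,200))])
bx=(e[0]+e[3]-e[1]-e[2])/2; print('base',e.mean(0),np.linalg.norm(bx),np.degrees(np.arctan2(bx[1],bx[0])))
u=bx/np.linalg.norm(bx); o=e.mean(0)+.012*u; print('origin',o,'tip',o+.046*u)
print('tip top',onz(a,*T(435,119),.05),'scene',onz(b,*S(399,119),.05))
e=np.array([onz(b,*S(*p),.01) for p in((412,160),(605,123),(668,215),(470,258))]);print('scene base',e.mean(0))
o=ctrl.get_obs();print(R.from_rotvec(o['tool_rot']).as_matrix().round(3))
E
```

```text
sleeve top [[ 0.4983 -0.2427  0.036 ]
 [ 0.5172 -0.2768  0.036 ]
 [ 0.4808 -0.2964  0.036 ]
 [ 0.4612 -0.2647  0.036 ]] [ 0.48937027 -0.27014563  0.036     ]
axis [0.03675341 0.02083427 0.        ] 0.04224784462902216 29.547441397155115
0.038135979183225824 120.39184239981303
scene sleeve [[ 0.501  -0.2415  0.036 ]
 [ 0.5183 -0.2739  0.036 ]
 [ 0.48   -0.2941  0.036 ]
 [ 0.4649 -0.2577  0.036 ]] [ 0.4910767  -0.26680006  0.036     ]
base [ 0.54146702 -0.45584177  0.01      ] 0.07833731078612753 79.53680329138982
origin [ 0.54364627 -0.44404131  0.01      ] tip [ 0.55200005 -0.39880621  0.01      ]
tip top [ 0.55108677 -0.39983149  0.05      ] scene [ 0.55547477 -0.3993242   0.05      ]
scene base [ 0.54172831 -0.4531737   0.01      ]
[[ 0.946  0.323 -0.   ]
 [ 0.323 -0.946  0.002]
 [ 0.    -0.002 -1.   ]]
```

>>> {"name": "step_arm", "arguments": {
  "targets": [
    {"travel": [0.48, 0.539, -0.1], "angular": [0, 0, 0.238], "gripper": 0.75},
    {"travel": [0.48, 0.539, -0.1], "angular": [0, 0, 0.238], "gripper": 0.75},
    {"travel": [0.48, 0.539, -0.1], "angular": [0, 0, 0.238], "gripper": 0.75},
    {"travel": [0.48, 0.539, -0.1], "angular": [0, 0, 0.238], "gripper": 0.75},
    {"travel": [0.48, 0.539, -0.1], "angular": [0, 0, 0.238], "gripper": 0.75},
    {"travel": [0.48, 0.539, -0.1], "angular": [0, 0, 0.238], "gripper": 0.75},
    {"travel": [0.48, 0.539, -0.1], "angular": [0, 0, 0.238], "gripper": 0.75},
    {"travel": [0.48, 0.539, -0.1], "angular": [0, 0, 0.238], "gripper": 0.75},
    {"travel": [0.48, 0.539, -0.1], "angular": [0, 0, 0.238], "gripper": 0.75},
    {"travel": [0.48, 0.539, -0.1], "angular": [0, 0, 0.238], "gripper": 0.75}
  ],
  "squeeze": 50
}}

```text
t: 1.1
tool_pos: [0.4912, -0.2642, 0.1697]
tool_rot: [-3.033, -0.809, 0.001]
contact_force: [-0.1, -0.0, -0.1]
opening: 0.0635
grip_force: 0.0
```

```bash
python3 - <<'E'
from h import *
d=shot('wrist','w1',s=1.4);o=ctrl.get_obs()
print(o['t'],o['q'].round(3),o['tool_pos'],R.from_rotvec(o['tool_rot']).as_matrix().round(3),o['opening'])
print(ray(d,280,210))
c=np.array([.49,-.2685]);a=np.radians(29.5);u=np.array([np.cos(a),np.sin(a)]);v=np.array([-u[1],u[0]])
print((proj(d,[list(c+i*.022*u+j*.018*v)+[.036] for i,j in((1,1),(1,-1),(-1,-1),(-1,1))])*1.4).round())
E
```

```text
1.15 [-0.631 -0.06   1.829 -0.     1.375  0.421] [ 0.49028909 -0.26609732  0.17017782] [[ 0.868  0.497 -0.002]
 [ 0.497 -0.868  0.001]
 [-0.001 -0.002 -1.   ]] 0.06379164803876558
(array([ 0.55297077, -0.22980016,  0.31257942]), array([-0.26280515, -0.14169288, -0.95455553]))
[[369. 238.]
 [430. 239.]
 [428. 309.]
 [370. 308.]]
```

View pics/w1.png

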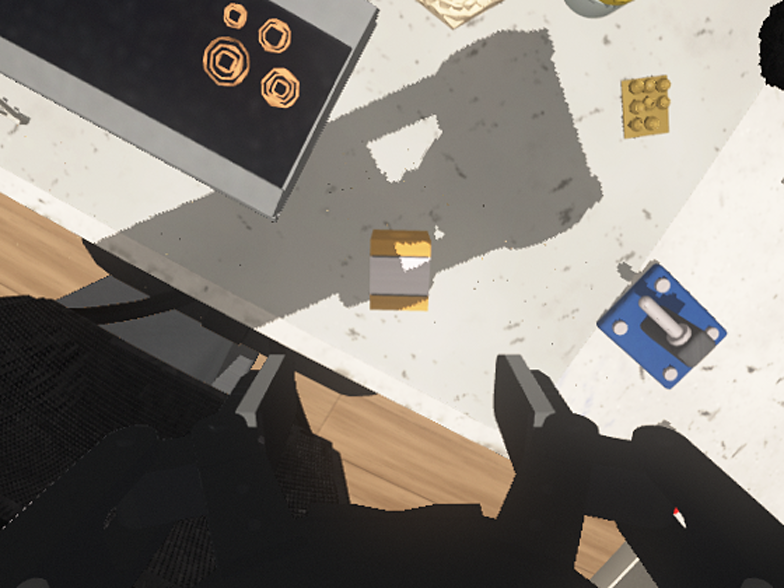

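The predicted sleeve outline (370–430, 238–309) matches the wrist picture to within about 2 px, so I'll descend and grip.

>>> {"name": "step_arm", "arguments": {
  "targets": [
    {"travel": [0, 0, -0.08], "angular": [0, 0, 0], "gripper": 0.75},
    {"travel": [0, 0, -0.16], "angular": [0, 0, 0], "gripper": 0.75},
    {"travel": [0, 0, -0.22], "angular": [0, 0, 0], "gripper": 0.75},
    {"travel": [0, 0, -0.26], "angular": [0, 0, 0], "gripper": 0.75},
    {"travel": [0, 0, -0.28], "angular": [0, 0, 0], "gripper": 0.75},
    {"travel": [0, 0, -0.28], "angular": [0, 0, 0], "gripper": 0.75},
    {"travel": [0, 0, -0.28], "angular": [0, 0, 0], "gripper": 0.4},
    {"travel": [0, 0, -0.28], "angular": [0, 0, 0], "gripper": 0.2},
    {"travel": [0, 0, -0.28], "angular": [0, 0, 0], "gripper": 0.1},
    {"travel": [0, 0, -0.28], "angular": [0, 0, 0], "gripper": 0.1}
  ],
  "squeeze": 50
}}

```text
t: 2.15
tool_pos: [0.4913, -0.2693, 0.0056]
tool_rot: [3.034, 0.8, 0.004]
contact_force: [0.1, -0.9, 6.8]
opening: 0.0353
grip_force: 51.6
```

>>> {"name": "step_arm", "arguments": {
  "targets": [
    {"travel": [0, 0, 0], "angular": [0, 0, 0], "gripper": 0.1},
    {"travel": [0, 0, 0], "angular": [0, 0, 0], "gripper": 0.1},
    {"travel": [0, 0, 0], "angular": [0, 0, 0], "gripper": 0.1}
  ]
}}

```text
t: 2.45
tool_pos: [0.4913, -0.2694, 0.0057]
tool_rot: [3.034, 0.801, 0.004]
contact_force: [-0.2, -0.7, 7.0]
opening: 0.0357
grip_force: 51.6
```

>>> {"name": "step_arm", "arguments": {
  "targets": [
    {"travel": [0, 0, 0.05], "angular": [0, 0, 0], "gripper": 0.1},
    {"travel": [0, 0, 0.12], "angular": [0, 0, 0], "gripper": 0.1},
    {"travel": [0, 0, 0.19], "angular": [0, 0, -0.15], "gripper": 0.1},
    {"travel": [0, 0, 0.25], "angular": [0, 0, -0.33], "gripper": 0.1},
    {"travel": [0, 0, 0.25], "angular": [0, 0, -0.5], "gripper": 0.1},
    {"travel": [0, 0, 0.25], "angular": [0, 0, -0.67], "gripper": 0.1},
    {"travel": [0, 0, 0.25], "angular": [0, 0, -0.84], "gripper": 0.1},
    {"travel": [0, 0, 0.25], "angular": [0, 0, -1], "gripper": 0.1},
    {"travel": [0, 0, 0.25], "angular": [0, 0, -1], "gripper": 0.1},
    {"travel": [0, 0, 0.25], "angular": [0, 0, -1], "gripper": 0.1}
  ]
}}

```text
t: 3.45
tool_pos: [0.4896, -0.2679, 0.1531]
tool_rot: [-3.113, 0.418, 0.001]
contact_force: [0.6, 0.9, -0.7]
opening: 0.0352
grip_force: 50.8
```

```bash
python3 - <<'E'
from h import *
o=ctrl.get_obs();d=shot('scene','s2');p=o['tool_pos']
u,v=proj(d,p+[0,0,.012])[0].astype(int);print(u,v,p,o['opening'],o['grip_force'],o['q'].round(2))
cv2.imwrite('pics/s2c.png',cv2.resize(np.ascontiguousarray(d['img'][v-40:v+40,u-50:u+50,::-1]),None,fx=6,fy=6,interpolation=cv2.INTER_CUBIC))
E
```

```text
256 217 [ 0.48963302 -0.26786175  0.1531098 ] 0.035197194885941446 50.7691865216475 [-0.63 -0.04  1.84  0.    1.34  1.2 ]
```

View pics/s2c.png

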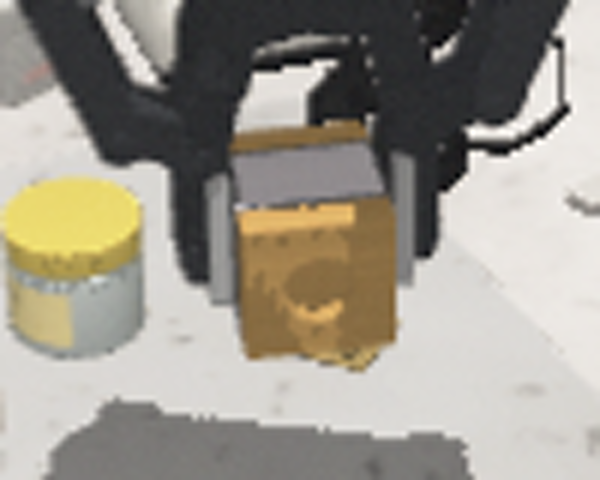

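The crop shows the near-end hole at about (318,283), with a thin lit crescent under a dark disc. That looks more like a shallow recess. I'll check the pixel values along the vertical.

```bash
python3 - <<'E'
from h import *
d=load('s2');im=d['img'].astype(int).sum(2)//3
print(im[217-40+36:217-40+58,256-50+43:256-50+64])
o=ctrl.get_obs();M=R.from_rotvec(o['tool_rot']).as_matrix();p=o['tool_pos'];c=p-M[:,2]*.0123
t=np.linspace(0,2*np.pi,12,endpoint=False)
for dep in(0,4,18):
    q=[c-M[:,0]*(.022-dep/1e3)+.008*(np.cos(a)*M[:,1]+np.sin(a)*M[:,2]) for a in t]
    z=proj(d,q)-[256-50+43,217-40+36]; print(dep,'col',z[:,0].min().round(1),z[:,0].max().round(1),'row',z[:,1].min().round(1),z[:,1].max().round(1))
E
```

```text
[[169 169 170 170 171 171 172 172 173 174 175 173 173 175 173 174 112 100
  101 100 102]
 [173 172 174 174 174 173 174 173 164 163 156 154 154 145 143 134 107 105
  103 104 104]
 [163 156 153 154 143 135 133 131 130 116 112 126 127 111 108 107 104 103
  104 101 102]
 [113 125 127 112 108 119 120 121 120 104 115 120 118 118 102 102 101  99
  101 102 101]
 [116 120 119 104 100 117 119 117 118 118 118 119 118 121 117 104 102 102
  103 100 103]
 [119 119 121 118 118 120 121 121 120 120 120 123 122 123 122 105 103 102
  105 105 104]
 [123 120 121 121 122 120 122 122 122 122 123 123 124 124 126 107 105 108
  108 107 105]
 [124 124 124 122 124 123 125 125 119 110 106 107 111 109 117 107 105 105
  104 104 103]
 [125 127 125 125 125 125 115 107 105 105 103 103 104 104 104 101 104 102
  103 103 104]
 [109 121 123 122 123 113 104 104 104 105 104 102 104 104 104 102 106 107
  105 106 104]
 [105 122 124 123 120 104 104 102 103 105 100 103 102 104 102 100 102 102
  103 103 101]
 [106 123 125 125 109 102 103 102 103 103 103 101 104 103 103 101 101 103
  104 103 105]
 [107 121 107 121 112 103 103 10
[... 243 characters left out ...]
3 102 118 109 134 144 156 109 100 146 164 164 160 112 102 101 102
  101 100 102]
 [103 104 103 106 104 121 146 161 158 163 170 171 168 121 105 102 103 104
  102 103 100]
 [100 102 101 101 104 118 126 135 138 147 152 143 130 107 103 103 106 105
  104 103 103]
 [103 105 102 103 104 120 122 122 122 113 111 123 123 108 104 103 103 103
  103 101 102]
 [104 105 104 104 104 107 120 124 121 104 116 119 121 118 105 103 100 101
  102 102 102]
 [104 102 104 102 104 104 105 117 119 117 119 121 121 108 103 104 106 102
  103 103 102]
 [101 102 104 103 102 102 101 120 123 122 122 122 122 107 104 101 104 113
  113 120 136]]
0 col 4.8 16.0 row 8.0 17.3
4 col 4.3 15.5 row 6.4 15.7
18 col 2.7 13.8 row 0.9 10.1
```

In the shade the hole's floor has the same brightness as the end face, and the lit lower wall ends where a 4 mm recess would put it. So this end is shallow and the far end is deep. I'll turn the far end towards the pin.

>>> {"name": "step_arm", "arguments": {
  "targets": [
    {"travel": [0.02, -0.03, -0.02], "angular": [0, 0, -0.18], "gripper": 0.1},
    {"travel": [0.05, -0.06, -0.04], "angular": [0, 0, -0.36], "gripper": 0.1},
    {"travel": [0.08, -0.1, -0.06], "angular": [0, 0, -0.54], "gripper": 0.1},
    {"travel": [0.1, -0.13, -0.075], "angular": [0, 0, -0.72], "gripper": 0.1},
    {"travel": [0.117, -0.1485, -0.088], "angular": [0, 0, -0.9], "gripper": 0.1},
    {"travel": [0.117, -0.1485, -0.088], "angular": [0, 0, -1], "gripper": 0.1}
  ]
}}

```text
t: 4.1
tool_pos: [0.5601, -0.3582, 0.0987]
tool_rot: [-2.712, 1.586, 0.003]
contact_force: [0.3, 1.0, -1.9]
opening: 0.0354
grip_force: 50.7
```

>>> {"name": "step_arm", "arguments": {
  "targets": [
    {"travel": [0, 0, 0], "angular": [0, 0, -0.18], "gripper": 0.1},
    {"travel": [0, 0, 0], "angular": [0, 0, -0.36], "gripper": 0.1},
    {"travel": [0, 0, 0], "angular": [0, 0, -0.54], "gripper": 0.1},
    {"travel": [0, 0, 0], "angular": [0, 0, -0.72], "gripper": 0.1},
    {"travel": [0, 0, -0.04], "angular": [0, 0, -0.889], "gripper": 0.1},
    {"travel": [0, 0, -0.08], "angular": [0, 0, -0.889], "gripper": 0.1},
    {"travel": [0, 0, -0.104], "angular": [0, 0, -0.889], "gripper": 0.1},
    {"travel": [0, 0, -0.104], "angular": [0, 0, -0.889], "gripper": 0.1},
    {"travel": [0, 0, -0.104], "angular": [0, 0, -0.889], "gripper": 0.1}
  ]
}}

```text
t: 5.0
tool_pos: [0.5601, -0.3573, 0.0382]
tool_rot: [-2.011, 2.414, 0.0]
contact_force: [-0.7, 0.2, -0.7]
opening: 0.0353
grip_force: 50.8
```

```bash
python3 - <<'E'
from h import *
o=ctrl.get_obs();print(o['t'],o['tool_pos'],o['q'].round(2),o['contact_force'],R.from_rotvec(o['tool_rot']).as_matrix().round(3))
d=shot('scene','s3');e=shot('wrist','w3')
t=np.array([.5525,-.399,.05])
print(proj(d,t),proj(e,t))
A=cv2.resize(np.ascontiguousarray(d['img'][200:290,260:370,::-1]),None,fx=5,fy=5,interpolation=cv2.INTER_CUBIC)
cv2.imwrite('pics/s3c.png',A)
cv2.imwrite('pics/w3.png',e['img'][:,:,::-1])
E
```

```text
5.0 [ 0.56012503 -0.35727644  0.03824676] [-0.68  0.32  1.65  0.    1.17  2.64] [-0.67595821  0.18437225 -0.69034512] [[-0.181 -0.984 -0.   ]
 [-0.984  0.181  0.   ]
 [-0.     0.    -1.   ]]
[[310.08512829 234.34001521]] [[281.91943637 184.38370462]]
```

View pics/s3c.png

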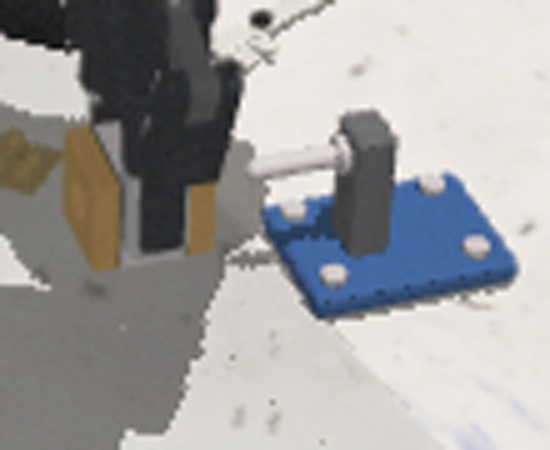

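The pin tip shows at crop (250,168), against a prediction of (250,172). I'll check the sleeve's height by projecting its corners.

```bash
python3 - <<'E'
from h import *
d=load('s3');o=ctrl.get_obs();M=R.from_rotvec(o['tool_rot']).as_matrix();c=o['tool_pos']-M[:,2]*.0123
for i,j,k in((-1,1,1),(-1,-1,1),(-1,1,-1),(-1,-1,-1),(1,1,1),(1,1,-1)):
    print(i,j,k,((proj(d,c+i*.022*M[:,0]+j*.018*M[:,1]+k*.018*M[:,2])[0]-[260,200])*5+2).round())
print(((proj(d,[[.5525,-.399,.05],[.5525,-.399,.052]])-[260,200])*5+2).round(1))
E
```

```text
-1 1 1 [ 93. 270.]
-1 -1 1 [ 64. 209.]
-1 1 -1 [ 94. 186.]
-1 -1 -1 [ 64. 127.]
1 1 1 [213. 248.]
1 1 -1 [217. 165.]
[[252.4 173.7]
 [252.7 169.1]]
```

View pics/w3.png

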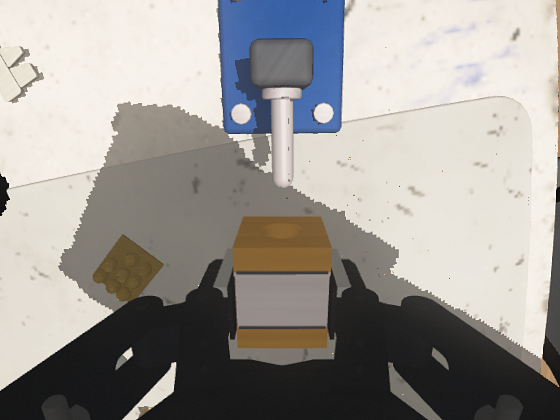

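The sleeve is aligned: in the wrist view the hole centre is near (281,230) and the pin axis near 283, and the scene projection matches. Slide it on.

>>> {"name": "step_arm", "arguments": {
  "targets": [
    {"travel": [-0.003, -0.012, 0.002], "angular": [0, 0, 0], "gripper": 0.1},
    {"travel": [-0.006, -0.024, 0.002], "angular": [0, 0, 0], "gripper": 0.1},
    {"travel": [-0.0075, -0.034, 0.002], "angular": [0, 0, 0], "gripper": 0.1},
    {"travel": [-0.0085, -0.04, 0.002], "angular": [0, 0, 0], "gripper": 0.1},
    {"travel": [-0.0095, -0.046, 0.002], "angular": [0, 0, 0], "gripper": 0.1},
    {"travel": [-0.0102, -0.05, 0.002], "angular": [0, 0, 0], "gripper": 0.1},
    {"travel": [-0.0107, -0.054, 0.002], "angular": [0, 0, 0], "gripper": 0.1},
    {"travel": [-0.0113, -0.0573, 0.002], "angular": [0, 0, 0], "gripper": 0.1},
    {"travel": [-0.0113, -0.0573, 0.002], "angular": [0, 0, 0], "gripper": 0.1},
    {"travel": [-0.0113, -0.0573, 0.002], "angular": [0, 0, 0], "gripper": 0.1}
  ]
}}

```text
t: 6.1
tool_pos: [0.5532, -0.3915, 0.0392]
tool_rot: [-2.01, 2.415, 0.0]
contact_force: [-0.3, 0.3, -1.1]
opening: 0.035
grip_force: 50.8
```

```bash
python3 - <<'E'
from h import *
o=ctrl.get_obs();print(o['t'],o['tool_pos'],o['contact_force'],o['opening'],o['grip_force'])
d=shot('scene','s4');e=shot('wrist','w4')
A=cv2.resize(np.ascontiguousarray(d['img'][200:290,270:370,::-1]),None,fx=4,fy=4,interpolation=cv2.INTER_CUBIC)
B=cv2.resize(np.ascontiguousarray(e['img'][60:270,190:380,::-1]),(326,360))
cv2.imwrite('pics/c4.png',np.hstack([A,B]))
E
```

```text
6.1 [ 0.55322754 -0.39148509  0.03924251] [-0.2897792   0.32763751 -1.11632046] 0.035040013572831645 50.771742020733654
```

View pics/c4.png

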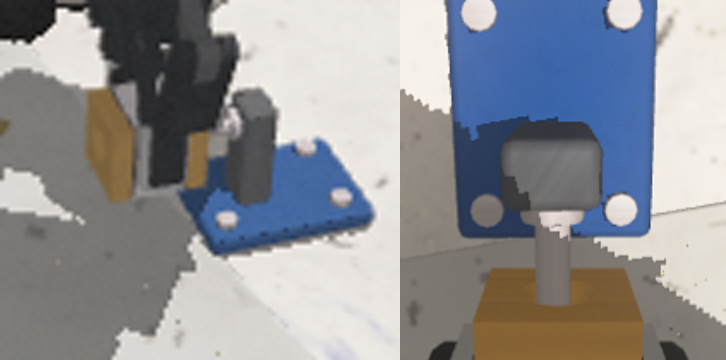

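The pin has gone about 15 mm in with no contact, so this is the deep end. I'll feel a little further to confirm.

>>> {"name": "step_arm", "arguments": {
  "targets": [
    {"travel": [-0.0003, -0.0017, 0], "angular": [0, 0, 0], "gripper": 0.1},
    {"travel": [-0.0006, -0.0033, 0], "angular": [0, 0, 0], "gripper": 0.1},
    {"travel": [-0.0006, -0.0033, 0], "angular": [0, 0, 0], "gripper": 0.1},
    {"travel": [-0.0006, -0.0033, 0], "angular": [0, 0, 0], "gripper": 0.1}
  ]
}}

```text
t: 6.6
tool_pos: [0.553, -0.3929, 0.0392]
tool_rot: [-2.009, 2.414, 0.001]
contact_force: [1.4, 3.1, 0.0]
opening: 0.0351
grip_force: 50.8
```

>>> {"name": "step_arm", "arguments": {
  "targets": [
    {"travel": [-0.0003, -0.0013, 0], "angular": [0, 0, 0], "gripper": 0.1},
    {"travel": [-0.0003, -0.0025, 0], "angular": [0, 0, 0], "gripper": 0.1},
    {"travel": [-0.0003, -0.0025, 0], "angular": [0, 0, 0], "gripper": 0.1}
  ]
}}

```text
t: 6.9
tool_pos: [0.553, -0.3931, 0.0392]
tool_rot: [-2.009, 2.413, 0.005]
contact_force: [1.3, 7.5, 1.2]
opening: 0.0356
grip_force: 51.0
```

The force rises and the travel stops at about 18 mm, so the pin has reached the bottom of the hole. Now I'll withdraw and raise it. Meanwhile I'll work out which wrist poses allow hole-up.

>>> {"name": "step_arm", "arguments": {
  "targets": [
    {"travel": [0.003, 0.015, 0], "angular": [0, 0, 0], "gripper": 0.1},
    {"travel": [0.006, 0.035, 0], "angular": [0, 0, 0], "gripper": 0.1},
    {"travel": [0.012, 0.065, 0], "angular": [0, 0, 0], "gripper": 0.1},
    {"travel": [0.018, 0.098, 0], "angular": [0, 0, 0], "gripper": 0.1},
    {"travel": [0.02, 0.12, 0.05], "angular": [0, 0, 0], "gripper": 0.1},
    {"travel": [0, 0.14, 0.12], "angular": [0, 0, 0], "gripper": 0.1},
    {"travel": [-0.03, 0.16, 0.2], "angular": [0, 0, 0], "gripper": 0.1},
    {"travel": [-0.07, 0.18, 0.28], "angular": [0, 0, 0], "gripper": 0.1},
    {"travel": [-0.07, 0.18, 0.35], "angular": [0, 0, 0], "gripper": 0.1},
    {"travel": [-0.07, 0.18, 0.35], "angular": [0, 0, 0], "gripper": 0.1}
  ]
}}

```text
t: 7.9
tool_pos: [0.5136, -0.2876, 0.2593]
tool_rot: [-2.009, 2.41, -0.025]
contact_force: [0.6, -0.4, -0.1]
opening: 0.0352
grip_force: 51.0
```

```bash
python3 - <<'E'
from h import *
o=ctrl.get_obs();print(o['t'],o['tool_pos'],o['q'].round(3),o['opening'])
q=o['q'];s=q[1]+q[2]
for sg in(1,-1):
  f=R.from_euler('ZYZYZ',[q[0],s,sg*q[3],q[4],q[5]+np.pi/2]).as_matrix()
  print(np.abs(f-R.from_rotvec(o['tool_rot']).as_matrix()).max())
  for yaw in range(-180,180,30):
    a=np.radians(yaw);h=np.array([np.cos(a),np.sin(a),0]);up=np.array([0,0,1]);T=np.c_[up,np.cross(h,up),h]
    e=(R.from_euler('ZY',[q[0],s]).inv()*R.from_matrix(T)).as_euler('ZYZ')
    for e in(e,[e[0]+np.pi,-e[1],e[2]+np.pi]):
      q4=sg*e[0];q5=e[1];q6=e[2]-np.pi/2
      W=lambda x:(x+np.pi)%(2*np.pi)-np.pi
      q4=(q4+1.02)%(2*np.pi)-1.02;q6=W(q6)
      if q4<4.17 and .09<q5<2.62:print(sg,yaw,np.round([q4,q5,q6],2))
E
```

```text
7.9 [ 0.51355401 -0.28761835  0.25927075] [-0.637 -0.059  1.678 -0.     1.507  2.686] 0.03516769092381874Traceback (most recent call last):
  File "<stdin>", line 5, in <module>
  File "scipy/spatial/transform/_rotation.pyx", line 1413, in scipy.spatial.transform._rotation.Rotation.from_euler
ValueError: Expected axis specification to be a non-empty string of upto 3 characters, got ZYZYZ
```

```bash
python3 - <<'E'
from h import *
o=ctrl.get_obs()
q=o['q'];s=q[1]+q[2]
f=(R.from_euler('ZY',[q[0],s])*R.from_euler('ZYZ',[q[3],q[4],q[5]+np.pi/2])).as_matrix()
print(np.abs(f-R.from_rotvec(o['tool_rot']).as_matrix()).max())
for sg in(1,-1):
  for yaw in range(-180,180,30):
    a=np.radians(yaw);h=np.array([np.cos(a),np.sin(a),0]);up=np.array([0,0,1]);T=np.c_[up,np.cross(h,up),h]
    e0=(R.from_euler('ZY',[q[0],s]).inv()*R.from_matrix(T)).as_euler('ZYZ')
    for e in(e0,[e0[0]+np.pi,-e0[1],e0[2]+np.pi]):
      q4=(sg*e[0]+1.02)%(2*np.pi)-1.02;q6=(e[2]-np.pi/2+np.pi)%(2*np.pi)-np.pi
      if q4<4.17 and .09<e[1]<2.62:print(sg,yaw,np.round([q4,e[1],q6],2))
E
```

```text
6.34041430469523e-16
1 -30 [ 1.97  0.12 -0.4 ]
1 0 [ 1.64  0.64 -0.08]
1 30 [ 1.59  1.16 -0.05]
1 60 [ 1.57  1.68 -0.05]
1 90 [ 1.54  2.21 -0.06]
-1 -180 [ 1.51  2.5  -3.06]
-1 -150 [ 1.55  1.98 -3.09]
-1 -120 [ 1.58  1.46 -3.09]
-1 -90 [ 1.61  0.93 -3.08]
-1 -60 [ 1.68  0.41 -3.02]
```

The wrist model is exact. Pointing the tool toward azimuth +60° with q4 ≈ π/2 gives hole-up, provided q4 has the sign I expect. I'll yaw by +160° first.

>>> {"name": "step_arm", "arguments": {
  "targets": [
    {"travel": [0, 0, 0], "angular": [0, 0, 0.18], "gripper": 0.1},
    {"travel": [0, 0, 0], "angular": [0, 0, 0.36], "gripper": 0.1},
    {"travel": [0, 0, 0], "angular": [0, 0, 0.54], "gripper": 0.1},
    {"travel": [0, 0, 0], "angular": [0, 0, 0.72], "gripper": 0.1},
    {"travel": [0, 0, 0], "angular": [0, 0, 0.9], "gripper": 0.1},
    {"travel": [0, 0, 0], "angular": [0, 0, 1], "gripper": 0.1}
  ]
}}

```text
t: 8.5
tool_pos: [0.5107, -0.2858, 0.2482]
tool_rot: [-2.784, 1.455, 0.002]
contact_force: [0.1, -0.3, -1.8]
opening: 0.0354
grip_force: 50.8
```

>>> {"name": "step_arm", "arguments": {
  "targets": [
    {"travel": [0, 0, 0], "angular": [0, 0, 0.18], "gripper": 0.1},
    {"travel": [0, 0, 0], "angular": [0, 0, 0.36], "gripper": 0.1},
    {"travel": [0, 0, 0], "angular": [0, 0, 0.54], "gripper": 0.1},
    {"travel": [0, 0, 0], "angular": [0, 0, 0.72], "gripper": 0.1},
    {"travel": [0, 0, 0], "angular": [0, 0, 0.9], "gripper": 0.1},
    {"travel": [0, 0, 0], "angular": [0, 0, 1], "gripper": 0.1}
  ]
}}

```text
t: 9.1
tool_pos: [0.5107, -0.2857, 0.2482]
tool_rot: [-3.129, 0.278, 0.002]
contact_force: [-0.2, 1.0, -1.4]
opening: 0.0352
grip_force: 50.8
```

>>> {"name": "step_arm", "arguments": {
  "targets": [
    {"travel": [0, 0, 0], "angular": [0, 0, 0.18], "gripper": 0.1},
    {"travel": [0, 0, 0], "angular": [0, 0, 0.36], "gripper": 0.1},
    {"travel": [0, 0, 0], "angular": [0, 0, 0.54], "gripper": 0.1},
    {"travel": [0, 0, 0], "angular": [0, 0, 0.72], "gripper": 0.1},
    {"travel": [0, 0, 0], "angular": [0, 0, 0.9], "gripper": 0.1},
    {"travel": [0, 0, 0], "angular": [0, 0, 1], "gripper": 0.1}
  ]
}}

```text
t: 9.7
tool_pos: [0.5107, -0.2857, 0.2482]
tool_rot: [-2.997, -0.94, 0.001]
contact_force: [-0.1, -0.7, -2.1]
opening: 0.0353
grip_force: 50.8
```

>>> {"name": "step_arm", "arguments": {
  "targets": [
    {"travel": [0, 0, 0], "angular": [0, 0, 0.18], "gripper": 0.1},
    {"travel": [0, 0, 0], "angular": [0, 0, 0.36], "gripper": 0.1},
    {"travel": [0, 0, 0], "angular": [0, 0, 0.54], "gripper": 0.1},
    {"travel": [0, 0, 0], "angular": [0, 0, 0.567], "gripper": 0.1},
    {"travel": [0, 0, 0], "angular": [0, 0, 0.567], "gripper": 0.1}
  ]
}}

```text
t: 10.2
tool_pos: [0.5107, -0.2862, 0.2486]
tool_rot: [-2.721, -1.57, 0.0]
contact_force: [0.8, 0.1, -2.0]
opening: 0.0352
grip_force: 50.8
```

>>> {"name": "step_arm", "arguments": {
  "targets": [
    {"travel": [0, 0, 0], "angular": [0.14, -0.08, 0], "gripper": 0.1},
    {"travel": [0, 0, 0], "angular": [0.289, -0.167, 0], "gripper": 0.1},
    {"travel": [0, 0, 0], "angular": [0.289, -0.167, 0], "gripper": 0.1}
  ]
}}

```text
t: 10.5
tool_pos: [0.5094, -0.2886, 0.248]
tool_rot: [-2.593, -1.489, -0.341]
contact_force: [0.1, -0.1, -0.8]
opening: 0.0347
grip_force: 50.8
```

```bash
python3 - <<'E'
from h import *
o=ctrl.get_obs();print(o['t'],o['tool_pos'],o['q'].round(3),R.from_rotvec(o['tool_rot']).as_matrix().round(3))
E
```

```text
10.5 [ 0.5093631  -0.28862393  0.24803887] [-0.765 -0.035  1.689  0.255  1.553 -0.25 ] [[ 0.487  0.864  0.129]
 [ 0.834 -0.504  0.225]
 [ 0.259 -0.002 -0.966]]
```

q4 goes positive and the deep end (tool x) is rising, so I'll continue the tilt.

>>> {"name": "step_arm", "arguments": {
  "targets": [
    {"travel": [0, 0, 0], "angular": [0.156, -0.09, 0], "gripper": 0.1},
    {"travel": [0, 0, 0], "angular": [0.312, -0.18, 0], "gripper": 0.1},
    {"travel": [0, 0, 0], "angular": [0.468, -0.27, 0], "gripper": 0.1},
    {"travel": [0, 0, 0], "angular": [0.624, -0.36, 0], "gripper": 0.1},
    {"travel": [0, 0, 0], "angular": [0.78, -0.45, 0], "gripper": 0.1},
    {"travel": [0, 0, 0], "angular": [0.866, -0.5, 0], "gripper": 0.1},
    {"travel": [0, 0, 0], "angular": [0.866, -0.5, 0], "gripper": 0.1}
  ]
}}

```text
t: 11.2
tool_pos: [0.5098, -0.2867, 0.2459]
tool_rot: [-2.042, -1.172, -1.174]
contact_force: [-0.2, 0.2, -2.3]
opening: 0.0353
grip_force: 50.9
```

>>> {"name": "step_arm", "arguments": {
  "targets": [
    {"travel": [0, 0, -0.02], "angular": [0.156, -0.09, 0], "gripper": 0.1},
    {"travel": [0, 0, -0.04], "angular": [0.312, -0.18, 0], "gripper": 0.1},
    {"travel": [0, 0, -0.06], "angular": [0.468, -0.27, 0], "gripper": 0.1},
    {"travel": [0, 0, -0.08], "angular": [0.577, -0.333, 0], "gripper": 0.1},
    {"travel": [0, 0, -0.08], "angular": [0.577, -0.333, 0], "gripper": 0.1},
    {"travel": [0, 0, -0.08], "angular": [0.577, -0.333, 0], "gripper": 0.1},
    {"travel": [0, 0, -0.08], "angular": [0.577, -0.333, 0], "gripper": 0.1},
    {"travel": [0, 0, -0.08], "angular": [0.577, -0.333, 0], "gripper": 0.1}
  ]
}}

```text
t: 12.0
tool_pos: [0.5114, -0.2875, 0.2038]
tool_rot: [-1.586, -0.922, -1.584]
contact_force: [0.0, -1.0, -0.9]
opening: 0.0355
grip_force: 51.0
```

```bash
python3 - <<'E'
from h import *
o=ctrl.get_obs();M=R.from_rotvec(o['tool_rot']).as_matrix();print(o['t'],o['tool_pos'],o['q'].round(3),o['dq'].round(3),M.round(3),o['grip_force'],o['contact_force'])
d=shot('scene','s5');e=shot('top','t5')
def cr(d):
    u,v=proj(d,o['tool_pos'])[0].astype(int)
    return cv2.resize(np.ascontiguousarray(d['img'][v-55:v+55,u-50:u+50,::-1]),None,fx=4,fy=4,interpolation=cv2.INTER_CUBIC)
cv2.imwrite('pics/c5.png',np.hstack([cr(d),cr(e)]))
E
```

```text
12.0 [ 0.51141819 -0.28754871  0.20378851] [-1.074  0.454  1.701  1.24   2.02  -0.667] [-0.004  0.006  0.007  0.003  0.002 -0.004] [[-0.003  0.866  0.499]
 [ 0.006 -0.499  0.866]
 [ 1.     0.005 -0.004]] 50.98105756100267 [ 0.005561   -0.96202444 -0.94740078]
```

View pics/c5.png

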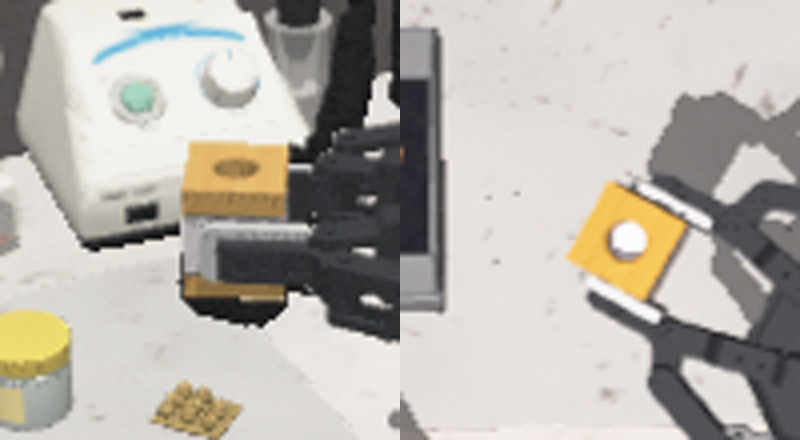

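The sleeve stands upright in the gripper with the hole up, at (237,167) in the scene crop. It is at z ≈ 0.20 and still, and the jar and castings are untouched. I'll hand it in.

```bash
python3 -c "
from station import ctrl
print(ctrl.finish_job())"
```

```text
the job is handed in; nothing more can be done
None
```

I found the deep hole on the feeler pin, which touched bottom at about 18 mm, and handed the job in with the sleeve still and gripped, hole straight up, about 20 cm above the worktop; the jar and castings looked undisturbed, the plaster model was out of the last view, and no verdict came back.

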